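# Switch the trackball sorter to its other chute

### The job

The trackball sorter on the desk is set to the wrong side. With a fingertip, press down the raised yellow pad of the seesaw gate so that it rocks over and stays leaning to the other side; after that, push the orange stop knob sideways along its guide so that all three red balls roll down that other chute and come to rest in it. Only press and push: do not touch the balls with the robot, and leave the bottle, the mouse and the pencil case where they are.

Things in the scene. Friction and masses are not known exactly. Their poses are not given: they have to be found in the camera images.
- sorter: Two-way ball sorter fixed to the desk. Origin on the desk under the gate's pivot; x points away along the feed lane, y to its left, z up. White feed lane along y = 0 from x = 232 down to 34 mm holds three balls (walls up to 185 mm high). Grey seesaw trough along y, 236 mm long, pivot at z = 100 mm; its middle plate (84 mm wide, x -23 to -45 mm) reaches z = 180 mm.
- gate (a joint): Tilt of the seesaw gate about the sorter's x axis, rad. 0.28: left (+y) end raised, balls would run right into the green chute. -0.28: right end raised, balls would run left into the blue chute. Top-heavy: it starts at either end stop. About 1 N down on the raised pad rocks it; past the middle it falls on to the other end stop and stays.
- left_pad (a point): Centre of the top face of the yellow press pad on the gate's left (+y) end: 42 x 42 mm, 6 mm thick, standing out on the robot's side of the trough, 95 mm left of and 49 mm nearer (-x) than the pivot. A raised pad's top is about 138 mm above the desk, a lowered one's about 85 mm; nothing lies under it for 60 mm.
- right_pad (a point): The same for the yellow pad on the gate's right (-y) end.
- left_chute_mouth (a point): Upper end of the floor of the blue chute (left, +y side of the sorter), 70 mm above the desk: 50 mm wide inside, 180 mm long, sloping down outwards to an end wall.
- right_chute_mouth (a point): The same for the green chute (right, -y side).
- stop (a joint): Travel of the stop plate across the feed lane, m: 0 = shut (balls held back), 0.055 = fully open. It slides along the sorter's +y (left) only, needs about 2 N, and stays where it is left. Balls pass once it is beyond about 40 mm; push it to its end.
- stop_knob (a point): Middle of the upright orange knob (cylinder 20 mm across, 44 mm tall: 22 mm below to 22 mm above this point) on the stop plate, at x = 50 mm in the sorter's frame, about 206 mm above the desk. To open, push its right (-y) side towards +y. Lane walls and the first ball beside it stay under 172 mm.
- ball1_center (a point): Centre of the first red ball, 34 mm across, waiting in the feed lane behind the stop.
- ball2_center (a point): Centre of the second red ball, behind the first.
- ball3_center (a point): Centre of the third red ball, farthest up the lane.
- bottle: Red drinking bottle, 66 mm across, 170 mm tall, standing beside the feed lane on the far side of the sorter; origin at its underside. Bystander.
- mouse: Black computer mouse 100 x 58 x 33 mm on the other side of the feed lane; origin at its underside. Bystander.
- pencil_case: Flat pink pencil case 75 (x) x 190 (y) x 22 mm lying between the robot and the sorter; origin at its underside. Bystander.

How it is judged (in metres and radians):
On the way, in this order (a step that is already met when the one before it is completed fails the run):
1. the gate has been rocked over to its other side while the stop is still shut and the balls wait in the lane (distance of left_pad from where it was at the start of the episode above 0.0275 m and (value of joint gate above 0.25 rad or value of joint gate below -0.25 rad) and value of joint stop below 0.02 m and x of each of ball1_center, ball2_center, ball3_center in the frame of sorter above 0.05 m), for 0.3 s.
2. the stop has been pushed open, with the gate still over (distance of left_pad from where it was at the start of the episode above 0.0275 m and (value of joint gate above 0.25 rad or value of joint gate below -0.25 rad) and value of joint stop above 0.042 m), for 0.1 s.
3. all three balls have run down the chute on the gate's new low side (((value of joint gate above 0.25 rad and y of ball1_center in the frame of sorter between -0.32 and -0.13 m and x of ball1_center in the frame of sorter between -0.03 and 0.03 m and z of ball1_center in the frame of sorter between 0.04 and 0.12 m and y of ball2_center in the frame of sorter between -0.32 and -0.13 m and x of ball2_center in the frame of sorter between -0.03 and 0.03 m and z of ball2_center in the frame of sorter between 0.04 and 0.12 m and y of ball3_center in the frame of sorter between -0.32 and -0.13 m and x of ball3_center in the frame of sorter between -0.03 and 0.03 m and z of ball3_center in the frame of sorter between 0.04 and 0.12 m) or (value of joint gate below -0.25 rad and y of ball1_center in the frame of sorter between 0.13 and 0.32 m and x of ball1_center in the frame of sorter between -0.03 and 0.03 m and z of ball1_center in the frame of sorter between 0.04 and 0.12 m and y of ball2_center in the frame of sorter between 0.13 and 0.32 m and x of ball2_center in the frame of sorter between -0.03 and 0.03 m and z of ball2_center in the frame of sorter between 0.04 and 0.12 m and y of ball3_center in the frame of sorter between 0.13 and 0.32 m and x of ball3_center in the frame of sorter between -0.03 and 0.03 m and z of ball3_center in the frame of sorter between 0.04 and 0.12 m))), for 0.2 s.
At the end, for the whole second after the job is handed in: The gate leans fully (over 0.25 rad of 0.28) to the side opposite to its start, the stop is open by more than 42 mm, all three balls lie at rest (under 5 cm/s) inside the chute on the gate's low side, and bottle, mouse and pencil case are within 20 mm of their starts (distance of left_pad from where it was at the start of the episode above 0.0275 m and ((value of joint gate above 0.25 rad and y of ball1_center in the frame of sorter between -0.32 and -0.13 m and x of ball1_center in the frame of sorter between -0.03 and 0.03 m and z of ball1_center in the frame of sorter between 0.04 and 0.12 m and y of ball2_center in the frame of sorter between -0.32 and -0.13 m and x of ball2_center in the frame of sorter between -0.03 and 0.03 m and z of ball2_center in the frame of sorter between 0.04 and 0.12 m and y of ball3_center in the frame of sorter between -0.32 and -0.13 m and x of ball3_center in the frame of sorter between -0.03 and 0.03 m and z of ball3_center in the frame of sorter between 0.04 and 0.12 m) or (value of joint gate below -0.25 rad and y of ball1_center in the frame of sorter between 0.13 and 0.32 m and x of ball1_center in the frame of sorter between -0.03 and 0.03 m and z of ball1_center in the frame of sorter between 0.04 and 0.12 m and y of ball2_center in the frame of sorter between 0.13 and 0.32 m and x of ball2_center in the frame of sorter between -0.03 and 0.03 m and z of ball2_center in the frame of sorter between 0.04 and 0.12 m and y of ball3_center in the frame of sorter between 0.13 and 0.32 m and x of ball3_center in the frame of sorter between -0.03 and 0.03 m and z of ball3_center in the frame of sorter between 0.04 and 0.12 m)) and value of joint stop above 0.042 m and linear speed of each of ball1, ball2, ball3 below 0.05 m/s and distance of each of bottle, mouse, pencil_case from where it was at the start of the episode below 0.02 m); the robot touches nothing.
It fails at once if a ball is touched by the robot (contact force between any of ball1, ball2, ball3 and the fingers above 0.5 N or contact force between any of ball1, ball2, ball3 and the arm above 0.5 N).
It fails at once if the bottle is moved or lifted (distance of bottle from where it was at the start of the episode above 0.02 m).
It fails at once if the mouse is moved or lifted (distance of mouse from where it was at the start of the episode above 0.02 m).
It fails at once if the pencil case is moved or lifted (distance of pencil_case from where it was at the start of the episode above 0.02 m).
It also fails if it takes over 48 s, if anything falls off the work surface, if the arm or the gripper's body presses on something with over 40 N, if the wrist force passes 120 N, or if a joint passes its speed limit or range.

### The arm

A 7-joint arm with a two-finger parallel gripper is mounted at the origin on the work surface. World frame = base frame: x ahead of the robot, y to its left, z up, the work surface at z = 0. Lengths are in m, angles in degrees, forces in N, time in s.
With the tool pointing down it reaches from about 0.425 to 0.875 m from the base axis. Payload 4.7 kg.
Tool frame: the origin (TCP) lies at the very end of the fingers, on their centre line; the grasp point (between the pads) lies 19 mm behind it; z points along the fingers, y is the line along which they close (so a half turn about z gives the same grasp; the last joint's range is limited). The gripper opens to 87 mm and grips with 3 to 60 N. Pads are 19 mm wide; open, the fingers measure 117 mm over their backs; the gripper's body (75 mm by 190 mm) begins 51 mm behind the grasp point.
Start: joints at [75.522, 18.392, -4.016, 83.108, 1.295, 78.541, -3.26], TCP at [0.171, -0.627, 0.185] pointing down, gripper open.
Joint ranges: [-163.93, 163.93], [-17.29, 119.83], [-79.2, 71.16], [3.27, 140.29], [-89.18, 269.18], [5.43, 117.66], [-154.24, 154.24]. Speed limits (degrees/s): [147.25, 147.25, 180, 180, 180, 180, 180].

### API

Orientations are given as [roll, pitch, yaw] about the fixed x, y, z axes, in that order (R = Rz(yaw) Ry(pitch) Rx(roll)).
In Python, from cell import get_obs, read_camera, sign_off, silhouettes gives the robot as it stands.
- The arm moves only by the tool play_rows, never from a script. Its argument "steps" is a list that holds one entry, the list of rows, each a list of 7 numbers: the shift along the tool's x, y, z in m, then the turn, a rotation vector about the tool's x, y, z in rad, then the finger opening in m, from 0 to 0.087. A call has 1 to 12 rows; each row shifts and turns the commanded pose from where the row before left it, along the tool's axes as they then stand; what a row does not reach is not made up. A row lasts 1/10 s, in which the tool goes at most 50 mm and 8.59 degrees, less where a joint would pass 70% of its speed; a pose out of reach is approached as far as the arm can. A call is refused whole if a number of a shift passes 0.05 or a number of a turn 0.15, either way. A call with a gripper value outside its range is refused whole. The fingers move at their own pace and stop on an object; "force" is the grip in N (left out, the last holds). Time passes only in rows, so rows that do not move let the fingers close. It gives the time, the measured TCP pose, the force, the opening and the grip force at its end, in the units of the state.
- get_obs(): the state, without advancing time (a new reading comes with each control period).
- read_camera(name): name is "scene" or "top" or "wrist"; returns a dict with "frame" (384x512x3 uint8, red, green, blue), "intrinsics" (3x3 intrinsics, pixels), "view" (4x4, takes a point from world to camera coordinates). Camera axes: x right, y up, looking along -z (the intrinsics and any distortion apply to the point x, -y, -z); pixel columns grow to the right and rows downward; lengths in m; the calibration is good to about 2 mm. The wrist camera is an equidistant fisheye: a pixel r from the principal point sees the ray r / f radians off the axis. A picture is of the moment at which its call begins. There is no depth.
- sign_off(): hands the job in; it is judged then, once.
Trained networks look in the newest picture that a camera, given by its name, has taken for a name from the list of things; names that differ only in an ending like _2 or _b are one class to them, and where a whole thing is asked for, a point or a joint stands for the part that bears it (a point fixed in the world has none). Each returns a list of dicts, best first, with "p" (0 to 1); they miss things now and then, are a little off and sometimes report something else, mostly with a low value. They report only what shows in the picture. A call takes as long as a camera call.
- silhouettes(camera, name): "pixels" (384x512 bool, what is visible of it) and "extent" ([left, top, right, bottom] in pixels, round what is visible of it).
The state is a dict: "time_s": time; "qpos": joint angles; "joint_velocities": joint speeds; "effort": joint torques, N m; "tool_pos": TCP position; "tool_rot": TCP orientation; "force": force on the tool from outside, world axes, zero at the start; "wrist_torque": the same for the moment, N m; "grip_width": finger opening in m; "grasp_force": force on a finger pad.
Only numpy, scipy, OpenCV 4.12 (cv2) and the standard library are available. Lean on these libraries where they do the work, as an engineer would, in place of code of your own. Each camera call takes 0.05 s, during which the arm holds its last target. There are 200 camera calls.

## Working session

There is one attempt and no reset: what is moved stays moved. The work goes in short steps, Python scripts to look and compute and a tool call to move; the robot and the scene stay as the last step left them, time stands still between calls to the robot, and variables do not carry over. Pictures are saved under pics/ and viewed, at most 12 in all, crops included, and the job is handed in when it is done.

Besides the shell and the picture viewer there is one more tool, called after ">>>" as name([rows], argument=value, ...), one row to a line, values as JSON. play_rows: Moves the arm, as the interface text tells. Its arguments: {"type":"object","properties":{"steps":{"type":"array","items":{"type":"array","items":{"type":"array","items":{"type":"number"}}}},"force":{"type":"number"}},"required":["steps"]}

```bash
mkdir -p pics; python3 - <<'E'
from cell import *
import cv2,numpy as np
np.set_printoptions(precision=4,suppress=True)
s=get_obs();print(s['time_s'],s['tool_pos'],s['tool_rot'],s['qpos'])
for c in['scene','top']:
    d=read_camera(c);cv2.imwrite(f'pics/{c}0.png',d['frame'][:,:,::-1]);print(c,d['intrinsics'],d['view'])
    for n in['sorter','left_pad','right_pad','stop_knob','ball1_center','bottle','mouse','pencil_case']:
        for r in silhouettes(c,n)[:3]:
            v,u=np.nonzero(r['pixels']);print(n,round(r['p'],2),r['extent'],u.mean().round(1),v.mean().round(1),len(u))
E
```

```text
0.0 [ 0.1712 -0.6264  0.1835] [-179.8858    0.0073   15.2898] [75.5207 18.4397 -4.0176 83.1758  1.2971 78.5441 -3.2617]
scene [[491.8729   0.     253.9967]
 [  0.     491.8729 196.2461]
 [  0.       0.       1.    ]] [[ 0.8142  0.5804 -0.0137 -0.5129]
 [-0.3064  0.4495  0.8391  0.0403]
 [ 0.4932 -0.679   0.5438 -1.4572]
 [ 0.      0.      0.      1.    ]]
sorter 0.72 [77.5, 191.6, 347.4, 347.1] 221.7 266.8 19601
sorter 0.62 [223.9, 190.2, 243.1, 237.2] 233.4 213.4 549
left_pad 0.83 [163.7, 189.8, 273.9, 269.3] 212.2 225.7 3293
right_pad 0.84 [161.2, 192.9, 272.7, 272.9] 212.0 226.1 3133
stop_knob 0.92 [224.5, 193.4, 243.6, 234.3] 233.8 213.0 482
ball1_center 0.62 [236.2, 222.8, 248.0, 233.7] 239.4 228.3 107
bottle 0.93 [150.8, 262.1, 189.8, 347.8] 167.8 308.9 2385
mouse 0.79 [306.0, 249.5, 352.4, 278.6] 330.4 262.0 970
pencil_case 0.8 [167.3, 222.0, 193.5, 239.7] 181.1 231.0 263
pencil_case 0.29 [153.3, 262.5, 189.4, 348.5] 167.8 308.7 2349
top [[413.5735   0.     252.7367]
 [  0.     413.5735 189.6513]
 [  0.       0.       1.    ]] [[ 0.0232 -0.9994 -0.0269  0.039 ]
 [ 0.9874  0.0187  0.1574 -0.6228]
 [-0.1568 -0.0302  0.9872 -0.9181]
 [ 0.      0.      0.      1.    ]]
sorter 0.82 [166.4, 94.5, 436.4, 282.3] 304.0 199.0 18116
left_pad 0.9 [240.9, 170.0, 356.5, 248.7] 297.5 206.1 3756
right_pad 0.6 [242.5, 168.9, 355.1, 251.7] 297.7 205.8 3487
stop_knob 0.72 [298.8, 165.0, 323.4, 185.0] 311.0 174.9 270
ball1_center 0.46 [304.7, 162.6, 322.1, 166.9] 311.9 164.6 62
bottle 0.9 [369.5, 175.8, 416.4, 208.3] 392.9 191.1 1085
bottle 0.5 [223.7, 225.3, 304.8, 288.1] 263.8 257.0 2501
bottle 0.35 [299.1, 165.8, 325.2, 185.1] 311.7 174.7 279
mouse 0.76 [227.1, 106.9, 253.9, 151.1] 239.9 129.4 891
mouse 0.29 [308.3, 142.4, 326.3, 161.9] 318.6 153.9 223
mouse 0.28 [240.9, 170.5, 357.3, 249.9] 298.0 206.3 3763
pencil_case 0.82 [222.1, 226.9, 301.8, 285.9] 263.5 257.1 2531
```

```bash
python3 - <<'E'
import cv2
a=cv2.imread('pics/top0.png')[80:300,150:450];b=cv2.imread('pics/scene0.png')[170:360,60:360]
cv2.imwrite('pics/tc.png',cv2.resize(a,None,fx=2.6,fy=2.6,interpolation=2));cv2.imwrite('pics/sc.png',cv2.resize(b,None,fx=2.6,fy=2.6,interpolation=2))
E
```

```text
(no output)
```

View pics/tc.png

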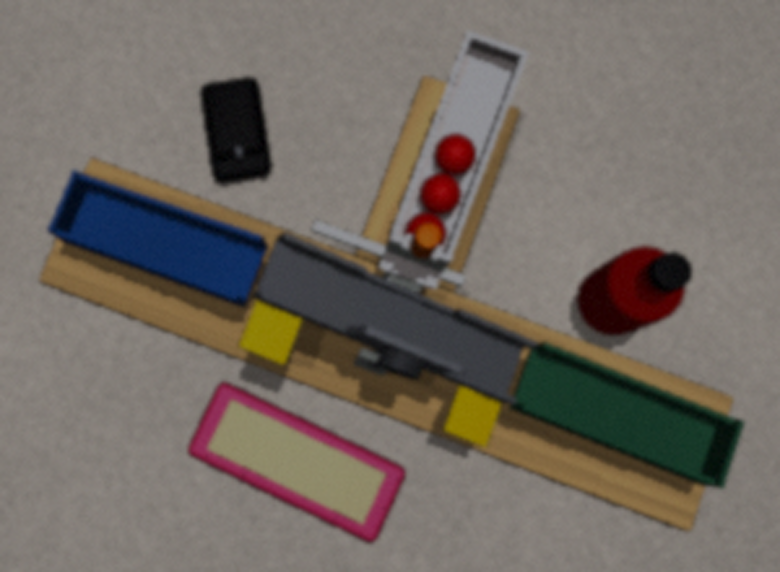

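View pics/sc.png

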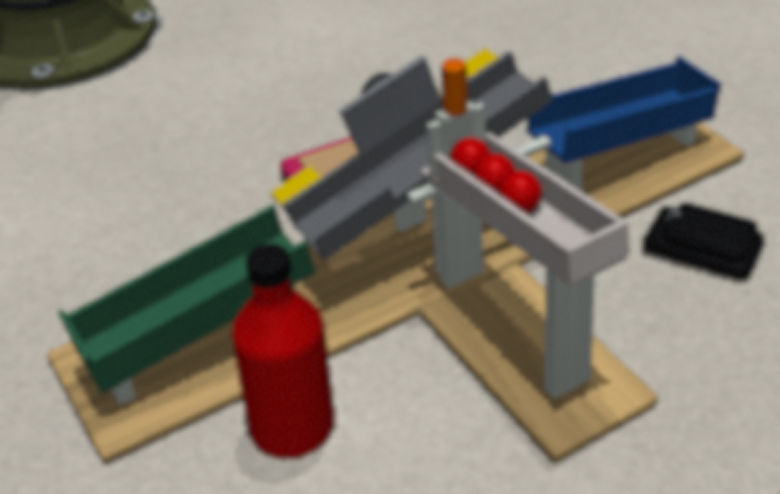

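The gate's left (blue-side) pad is raised: in the top crop it is the larger yellow square at about (271,333), and in the scene crop the trough rises towards blue. So the left pad gets pressed. In the top crop the right pad is at (473,416) and the knob top at (428,235). Next I fit the sorter pose.

```bash
cat > h.py <<'E'
import numpy as np
from scipy.optimize import least_squares
from cell import *
def proj(d,p):
    q=(d['view']@np.append(p,1))[:3];K=d['intrinsics'];return np.array([K[0,0]*q[0]/-q[2]+K[0,2],-K[1,1]*q[1]/-q[2]+K[1,2]])
def ontoz(d,uv,z):
    K=d['intrinsics'];r=np.array([(uv[0]-K[0,2])/K[0,0],-(uv[1]-K[1,2])/K[1,1],-1]);R=d['view'][:3,:3];c=-R.T@d['view'][:3,3];w=R.T@r
    return c+w*(z-c[2])/w[2]
E
python3 - <<'E'
from h import *
import cv2
np.set_printoptions(precision=4,suppress=True)
T=read_camera('top');S=read_camera('scene')
hsv=cv2.cvtColor(T['frame'],cv2.COLOR_RGB2HSV)
m=cv2.inRange(hsv,(23,150,90),(33,255,255));n,l,st,ce=cv2.connectedComponentsWithStats(m)
for i in range(1,n):
    if st[i,4]>50: print('yellow',st[i],ce[i])
C=ce[[i for i in range(1,n) if st[i,4]>200]];C=C[C[:,0].argsort()];print(C)
obs=[(T,(-.049,.088,.138),C[0]),(T,(-.049,-.0947,.0854),C[1]),(T,(.05,0,.228),(314.6,170.4)),(S,(.05,0,.228),(235,195.4))]
def w(p,a):
    c,s=np.cos(p[2]),np.sin(p[2]);return np.array([p[0]+c*a[0]-s*a[1],p[1]+s*a[0]+c*a[1],a[2]])
f=lambda p:np.concatenate([proj(d,w(p,a))-uv for d,a,uv in obs])
r=least_squares(f,[.55,-.1,0]);p=r.x;print(p,np.degrees(p[2]),r.fun)
for n,a in dict(left_pad=obs[0][1],knob=(.05,0,.206),ball=(.07,0,.17),lane_end=(.232,0,.18),chL=(0,.3,.05),plateL=(-.034,.042,.18)).items(): print(n,w(p,a))
for n,h in(('pencil_case',.022),('bottle',.17),('mouse',.033)):
    r=silhouettes('top',n)[0];v,u=np.nonzero(r['pixels']);print(n,ontoz(T,(u.mean(),v.mean()),h))
E
```

```text
yellow [242 196  24  24 379] [253.562  207.7388]
yellow [321 229  22  23 339] [331.1858 239.8938]
[[253.562  207.7388]
 [331.1858 239.8938]]
[ 0.587  -0.0529 -0.3475] -19.9128881976645 [ 0.1382 -0.8003  0.495  -0.5056 -0.4019 -0.5366 -1.3759 -2.1599]
left_pad [0.5709 0.0466 0.138 ]
knob [ 0.634  -0.0699  0.206 ]
ball [ 0.6528 -0.0767  0.17  ]
lane_end [ 0.8052 -0.1319  0.18  ]
chL [0.6892 0.2292 0.05  ]
plateL [ 0.5694 -0.0018  0.18  ]
pencil_case [0.4667 0.0239 0.022 ]
bottle [ 0.605  -0.2361  0.17  ]
mouse [0.7726 0.0869 0.033 ]
```

>>> play_rows([
  [[0, 0, -0.015, 0, 0, -0.12, 0], [0, 0, -0.015, 0, 0, -0.12, 0], [0, 0, -0.015, 0, 0, -0.12, 0], [0, 0, -0.015, 0, 0, -0.12, 0], [0, 0, -0.015, 0, 0, -0.12, 0], [0, 0, -0.015, 0, 0, -0.12, 0], [0, 0, -0.015, 0, 0, -0.12, 0], [0, 0, -0.015, 0, 0, -0.12, 0], [0, 0, 0, 0, 0, 0, 0]],
])

```text
time_s: 2.05
tool_pos: [0.1717, -0.628, 0.3072]
tool_rot: [179.8, 0.2, 70.3]
force: [-0.6, 0.2, 0.1]
grip_width: 0.0233
grasp_force: 0.0
```

>>> play_rows([
  [[0.039, 0.007, 0, 0, 0, 0, 0], [0.039, 0.007, 0, 0, 0, 0, 0], [0.039, 0.007, 0, 0, 0, 0, 0], [0.039, 0.007, 0, 0, 0, 0, 0], [0.039, 0.007, 0, 0, 0, 0, 0], [0.039, 0.007, 0, 0, 0, 0, 0], [0.039, 0.007, 0, 0, 0, 0, 0], [0.039, 0.007, 0, 0, 0, 0, 0], [0.039, 0.007, 0, 0, 0, 0, 0], [0.039, 0.007, 0, 0, 0, 0, 0]],
])

```text
time_s: 3.05
tool_pos: [0.3691, -0.2818, 0.3039]
tool_rot: [-180.0, 0.0, 70.1]
force: [1.3, -0.4, 0.1]
grip_width: 0.0001
grasp_force: 0.0
```

>>> play_rows([
  [[0.039, 0.007, 0, 0, 0, 0, 0], [0.039, 0.007, 0, 0, 0, 0, 0], [0.039, 0.007, 0, 0, 0, 0, 0], [0.039, 0.007, 0, 0, 0, 0, 0], [0.039, 0.007, 0, 0, 0, 0, 0], [0.039, 0.007, 0, 0, 0, 0, 0], [0.039, 0.007, 0, 0, 0, 0, 0], [0.039, 0.007, 0, 0, 0, 0, 0], [0.039, 0.007, 0, 0, 0, 0, 0], [0.025, 0.007, 0, 0, 0, 0, 0], [0, 0, 0, 0, 0, 0, 0], [0, 0, 0, 0, 0, 0, 0]],
])

```text
time_s: 4.25
tool_pos: [0.5611, 0.0471, 0.3036]
tool_rot: [-179.9, 0.0, 70.3]
force: [0.1, -0.2, -0.8]
grip_width: 0.0005
grasp_force: 0.0
```

>>> play_rows([
  [[0.01, 0.003, 0.03, 0, 0, 0, 0], [0, 0, 0.04, 0, 0, 0, 0], [0, 0, 0.04, 0, 0, 0, 0], [0, 0, 0.03, 0, 0, 0, 0], [0, 0, 0, 0, 0, 0, 0]],
])

```text
time_s: 4.75
tool_pos: [0.564, 0.0522, 0.1602]
tool_rot: [-179.6, 0.3, 70.1]
force: [-0.5, -0.5, 0.1]
grip_width: 0.0005
grasp_force: 0.0
```

```bash
python3 - <<'E'
from cell import *
import cv2,numpy as np
a=read_camera('top')['frame'][80:300,150:450,::-1];b=read_camera('scene')['frame'][130:350,60:360,::-1]
cv2.imwrite('pics/both1.png',cv2.resize(np.hstack([a,b]),(800,293)))
E
```

```text
(no output)
```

View pics/both1.png

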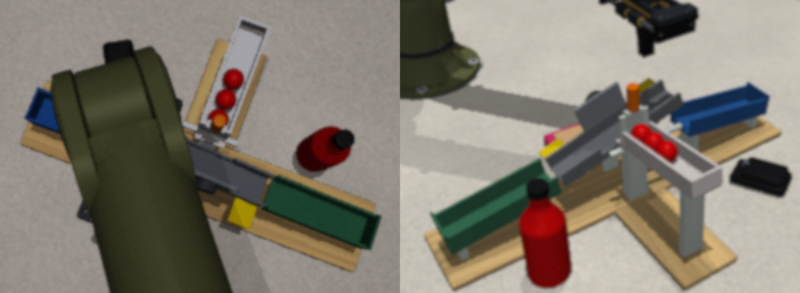

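The picture shows the fingertip near (645,50) in the scene half and the pad near (645,85), which is further above than I expected. I'll check by projecting the TCP.

```bash
python3 - <<'E'
from h import *
import cv2
S=read_camera('scene');s=get_obs();print(s['tool_pos'],proj(S,s['tool_pos']),'pad',proj(S,[.571,.047,.138]), 'pad if lowered',proj(S,[.571,.047,.085]))
b=S['frame'][100:260,150:330,::-1]
cv2.imwrite('pics/s2.png',cv2.resize(b,None,fx=3.6,fy=3.6,interpolation=2))
E
```

```text
[0.56857411 0.05441379 0.16633749] [244.97146078 183.04915163] pad [244.20153268 195.25374411] pad if lowered [244.7510579  214.11465988]
```

View pics/s2.png

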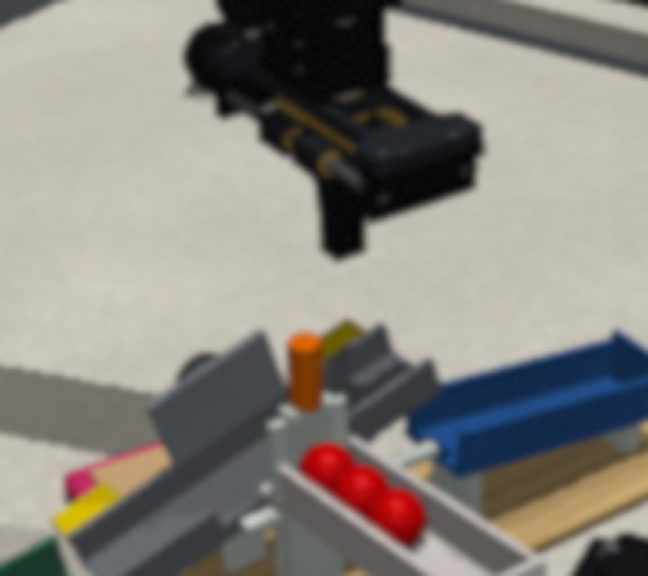

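The pad projects where it is seen, but the visible fingertip end (about (244.5,171)) sits 12 px above the projected TCP at (245,183). I'll use the wrist camera to check before pressing.

```bash
python3 - <<'E'
from h import *
import cv2
W=read_camera('wrist');s=get_obs();print(s['tool_pos'],s['tool_rot'],s['qpos'])
K=W['intrinsics'];print(K);V=W['view'];print(V, 'cam pos',-V[:3,:3].T@V[:3,3])
def pf(p):
    q=(V@np.append(p,1))[:3];v=np.array([q[0],-q[1],-q[2]]);th=np.arctan2(np.hypot(*v[:2]),v[2]);return K[0,0]*th*v[:2]/np.hypot(*v[:2])+K[:2,2]
print('tcp',pf(s['tool_pos']),'pad',pf([.5709,.0466,.138]),'rpad',pf([.5087,-.125,.0854]),'knobtop',pf([.634,-.07,.228]))
cv2.imwrite('pics/w.png',W['frame'][:,:,::-1])
E
```

```text
[0.56897121 0.05479136 0.16680335] [ 1.79813178e+02 -4.05823017e-02  7.01974441e+01] [ 36.45374663  15.44844798 -52.15888238  94.78154944  12.60949025
  75.75240053 -37.59492984]
[[297.31863964   0.         256.73707527]
 [  0.         297.31863964 192.12879045]
 [  0.           0.           1.        ]]
[[ 0.94066116 -0.33934155  0.00197589 -0.51736965]
 [ 0.32812355  0.90804873 -0.26035062 -0.20943265]
 [ 0.08655358  0.24555005  0.96551212 -0.43457653]
 [ 0.          0.          0.          1.        ]] cam pos [0.59300347 0.12132032 0.36608525]
tcp [256.14041942 215.23006011] pad [261.81469031 211.53508784] rpad [259.75124768 336.13262449] knobtop [397.38725117 361.54803356]
```

View pics/w.png

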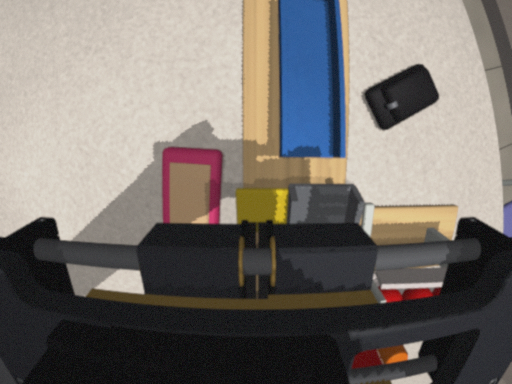

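The wrist picture shows the yellow pad at (262,205), just ahead of the finger block, so the lateral position is right. The closed finger ends seem to be about 3 cm short of the nominal TCP, so I'll go down slowly, watching force and gate.

>>> play_rows([
  [[0, -0.007, 0.01, 0, 0, 0, 0], [0, 0, 0.01, 0, 0, 0, 0], [0, 0, 0.01, 0, 0, 0, 0], [0, 0, 0.01, 0, 0, 0, 0], [0, 0, 0, 0, 0, 0, 0]],
])

```text
time_s: 5.45
tool_pos: [0.5598, 0.0573, 0.1226]
tool_rot: [-179.8, 0.1, 70.3]
force: [-0.4, 0.2, -0.2]
grip_width: 0.0003
grasp_force: 0.0
```

```bash
cat >> h.py <<'E'
import cv2
def shot(name,x0,y0,x1,y1,f,cam='scene'):
    S=read_camera(cam);s=get_obs();print(s['time_s'],s['tool_pos'],s['force'],s['tool_rot'],proj(S,s['tool_pos']))
    cv2.imwrite(f'pics/{name}.png',cv2.resize(S['frame'][y0:y1,x0:x1,::-1],None,fx=f,fy=f,interpolation=2))
E
python3 -c "
from h import *
shot('s3',150,110,330,260,3)"
```

```text
5.5 [0.56040028 0.05748899 0.12351243] [ 0.51414424 -0.17680829  0.68574146] [-1.79888747e+02  2.91590689e-02  7.02904004e+01] [243.37300974 197.06103366]
```

View pics/s3.png

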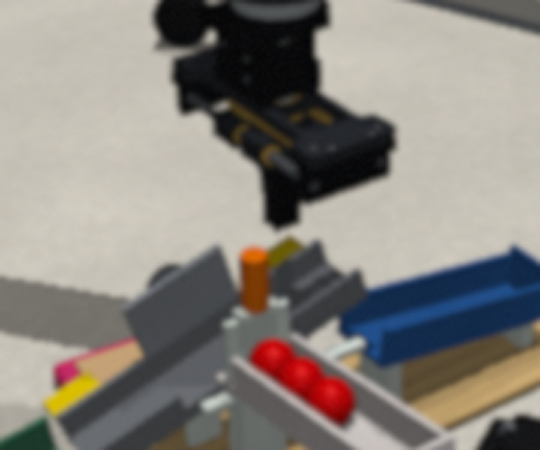

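No contact yet. The tip is at (282,227) in the crop, just above the pad at (287,250), and the gripper body clears everything. Continuing down.

>>> play_rows([
  [[0, 0, 0.008, 0, 0, 0, 0], [0, 0, 0.008, 0, 0, 0, 0], [0, 0, 0.008, 0, 0, 0, 0], [0, 0, 0.008, 0, 0, 0, 0], [0, 0, 0.006, 0, 0, 0, 0], [0, 0, 0, 0, 0, 0, 0]],
])

```text
time_s: 6.1
tool_pos: [0.5602, 0.0575, 0.0854]
tool_rot: [-179.9, 0.0, 70.3]
force: [-0.2, -0.3, 0.1]
grip_width: 0.0005
grasp_force: 0.0
```

```bash
python3 -c "
from h import *
shot('s4',150,110,330,260,3)"
```

```text
6.15 [0.56063675 0.05756611 0.08605086] [ 0.68458467 -0.55599741 -0.29741364] [-1.79939384e+02  2.50103460e-02  7.02973036e+01] [243.8708555 210.2437181]
```

View pics/s4.png

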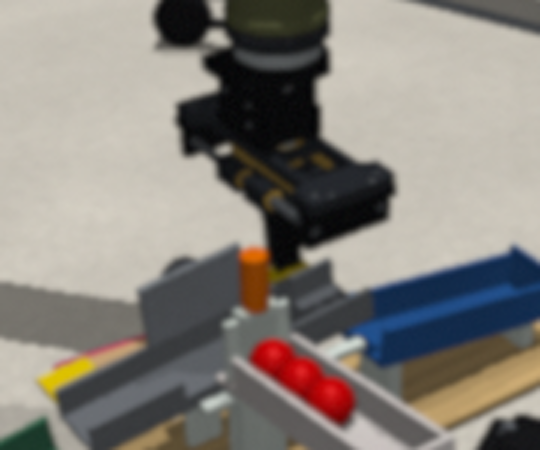

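The finger is on the pad and the gate is partly tilted. A little further takes it past the middle.

>>> play_rows([
  [[0, 0, 0.007, 0, 0, 0, 0], [0, 0, 0.007, 0, 0, 0, 0], [0, 0, 0.004, 0, 0, 0, 0], [0, 0, 0, 0, 0, 0, 0], [0, 0, 0, 0, 0, 0, 0], [0, 0, 0, 0, 0, 0, 0]],
])

```text
time_s: 6.75
tool_pos: [0.5613, 0.0577, 0.0688]
tool_rot: [180.0, -0.0, 70.3]
force: [0.9, 0.7, 0.4]
grip_width: 0.0007
grasp_force: 0.0
```

```bash
python3 -c "
from h import *
shot('s5',150,110,330,260,3)"
```

```text
6.8 [0.56131878 0.05771731 0.06887455] [-0.44457629  0.207086    0.02388425] [ 1.79972885e+02 -7.32962695e-03  7.02937114e+01] [244.3139921  216.19152526]
```

View pics/s5.png

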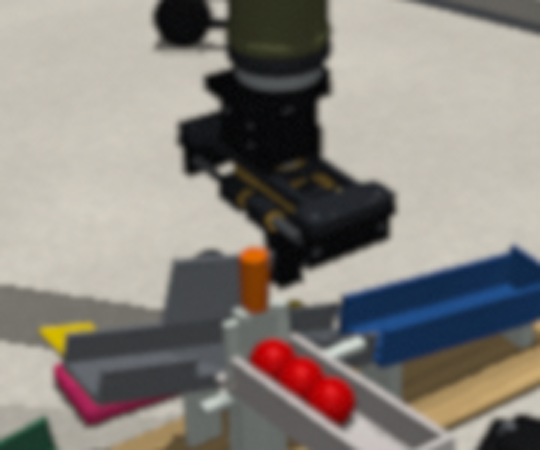

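The gate has rocked over: the right pad is raised, the trough leans to blue, the stop is still shut and the balls are in the lane. Now I lift and go to the right side of the knob.

>>> play_rows([
  [[0, 0, -0.038, 0, 0, 0, 0], [0, 0, -0.038, 0, 0, 0, 0], [0, 0, -0.038, 0, 0, 0, 0], [0, 0, -0.038, 0, 0, 0, 0], [0, 0, -0.038, 0, 0, 0, 0], [0, 0, 0, 0, 0, 0, 0], [-0.028, 0.0225, 0, 0, 0, 0, 0], [-0.028, 0.0225, 0, 0, 0, 0, 0], [-0.028, 0.0225, 0, 0, 0, 0, 0], [-0.028, 0.0225, 0, 0, 0, 0, 0], [-0.028, 0.0225, 0, 0, 0, 0, 0], [0, 0, 0, 0, 0, 0, 0]],
])

```text
time_s: 8.0
tool_pos: [0.6201, -0.1199, 0.2568]
tool_rot: [-180.0, 0.1, 69.7]
force: [0.1, -1.1, -0.1]
grip_width: 0.0004
grasp_force: 0.0
```

>>> play_rows([
  [[0, 0, 0, 0, 0, 0, 0], [0, 0, 0.025, 0, 0, 0, 0], [0, 0, 0.025, 0, 0, 0, 0], [0, 0, 0, 0, 0, 0, 0], [0, 0, 0, 0, 0, 0, 0]],
])

```text
time_s: 8.5
tool_pos: [0.6195, -0.1107, 0.2091]
tool_rot: [-180.0, -0.0, 70.4]
force: [0.2, 0.4, 0.4]
grip_width: 0.0004
grasp_force: 0.0
```

```bash
python3 -c "
from h import *
shot('s6',150,90,330,260,3)"
```

```text
8.55 [ 0.62022901 -0.11093356  0.20998545] [-0.23648563 -0.34215479  0.37733325] [ 1.79916382e+02 -1.87039778e-02  7.03777157e+01] [215.58059931 208.20367046]
```

View pics/s6.png

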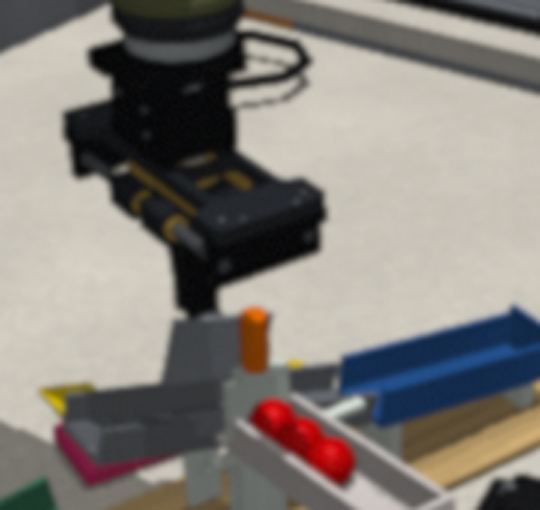

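The tip is at (195,315) in the crop: right of the knob and about 15 mm above its top, given the same 32 mm offset. I'll go down 47 mm and push left.

>>> play_rows([
  [[0, 0, 0.016, 0, 0, 0, 0], [0, 0, 0.016, 0, 0, 0, 0], [0, 0, 0.015, 0, 0, 0, 0], [0, 0, 0, 0, 0, 0, 0], [0.01, 0, 0, 0, 0, 0, 0], [0.01, 0, 0, 0, 0, 0, 0], [0.01, 0, 0, 0, 0, 0, 0], [0, 0, 0, 0, 0, 0, 0]],
])

```text
time_s: 9.35
tool_pos: [0.6308, -0.0809, 0.1624]
tool_rot: [179.9, -0.1, 70.5]
force: [-0.5, 1.0, 0.2]
grip_width: 0.0003
grasp_force: 0.0
```

```bash
python3 -c "
from h import *
shot('s7',150,90,330,260,3)"
```

```text
9.4 [ 0.63048599 -0.08195065  0.16218868] [ 0.0182347  -0.36543487 -0.30293662] [ 1.79958306e+02 -4.70012809e-02  7.04362441e+01] [229.80907247 222.54808114]
```

View pics/s7.png

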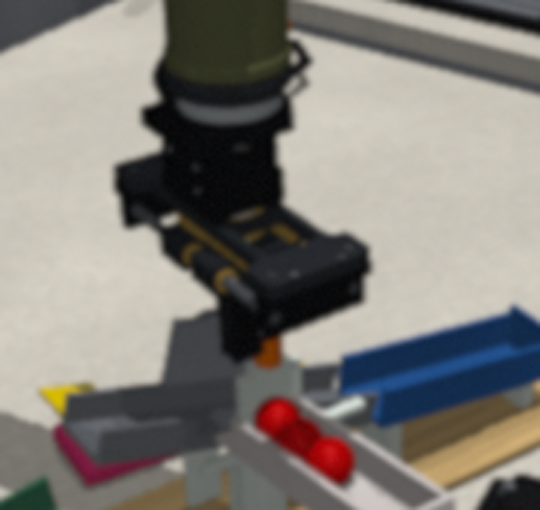

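The finger is pushing the knob, which has moved to column 268 in the crop, with the tip above the ball. I'll push to the end, back off and lift.

>>> play_rows([
  [[0.01, 0, 0, 0, 0, 0, 0], [0.01, 0, 0, 0, 0, 0, 0], [0.01, 0, 0, 0, 0, 0, 0], [0.01, 0, 0, 0, 0, 0, 0], [0.008, 0, 0, 0, 0, 0, 0], [0.006, 0, 0, 0, 0, 0, 0], [0, 0, 0, 0, 0, 0, 0], [0, 0, 0, 0, 0, 0, 0]],
])

```text
time_s: 10.2
tool_pos: [0.6462, -0.038, 0.1616]
tool_rot: [-179.9, 0.5, 70.1]
force: [-6.7, -8.1, 4.3]
grip_width: 0.0006
grasp_force: 5.3
```

The 10 N rise shows the stop is at its end. Backing off and lifting.

>>> play_rows([
  [[-0.015, 0, 0, 0, 0, 0, 0], [0, 0, -0.03, 0, 0, 0, 0], [0, 0, -0.04, 0, 0, 0, 0], [0, 0, -0.04, 0, 0, 0, 0], [0, 0, -0.03, 0, 0, 0, 0], [0, -0.04, 0, 0, 0, 0, 0], [0, -0.04, 0, 0, 0, 0, 0], [0, -0.04, 0, 0, 0, 0, 0], [0, 0, 0, 0, 0, 0, 0], [0, 0, 0, 0, 0, 0, 0], [0, 0, 0, 0, 0, 0, 0], [0, 0, 0, 0, 0, 0, 0]],
])

```text
time_s: 11.4
tool_pos: [0.5309, -0.007, 0.3013]
tool_rot: [-180.0, -0.1, 70.3]
force: [0.4, -0.2, 0.5]
grip_width: 0.0009
grasp_force: 0.0
```

>>> play_rows([
  [[0, 0, 0, 0, 0, 0, 0], [0, 0, 0, 0, 0, 0, 0], [0, 0, 0, 0, 0, 0, 0], [0, 0, 0, 0, 0, 0, 0], [0, 0, 0, 0, 0, 0, 0], [0, 0, 0, 0, 0, 0, 0], [0, 0, 0, 0, 0, 0, 0], [0, 0, 0, 0, 0, 0, 0], [0, 0, 0, 0, 0, 0, 0], [0, 0, 0, 0, 0, 0, 0], [0, 0, 0, 0, 0, 0, 0], [0, 0, 0, 0, 0, 0, 0]],
])

```text
time_s: 12.6
tool_pos: [0.5301, -0.0067, 0.3016]
tool_rot: [180.0, 0.0, 70.3]
force: [0.0, 0.2, 0.6]
grip_width: 0.0002
grasp_force: 0.0
```

>>> play_rows([
  [[0, 0, 0, 0, 0, 0, 0], [0, 0, 0, 0, 0, 0, 0], [0, 0, 0, 0, 0, 0, 0], [0, 0, 0, 0, 0, 0, 0], [0, 0, 0, 0, 0, 0, 0], [0, 0, 0, 0, 0, 0, 0], [0, 0, 0, 0, 0, 0, 0], [0, 0, 0, 0, 0, 0, 0], [0, 0, 0, 0, 0, 0, 0], [0, 0, 0, 0, 0, 0, 0], [0, 0, 0, 0, 0, 0, 0], [0, 0, 0, 0, 0, 0, 0]],
])

```text
time_s: 13.8
tool_pos: [0.5301, -0.0067, 0.3016]
tool_rot: [180.0, 0.0, 70.3]
force: [-0.0, 0.3, -0.5]
grip_width: 0.0003
grasp_force: 0.0
```

```bash
python3 -c "
from h import *
shot('s8',100,120,360,350,2.5)"
```

```text
13.85 [ 0.5300868  -0.00664975  0.30165878] [-0.41506144 -0.28085014  0.14909682] [1.79996562e+02 4.22154940e-03 7.02891172e+01] [211.26747819 134.94142551]
```

View pics/s8.png

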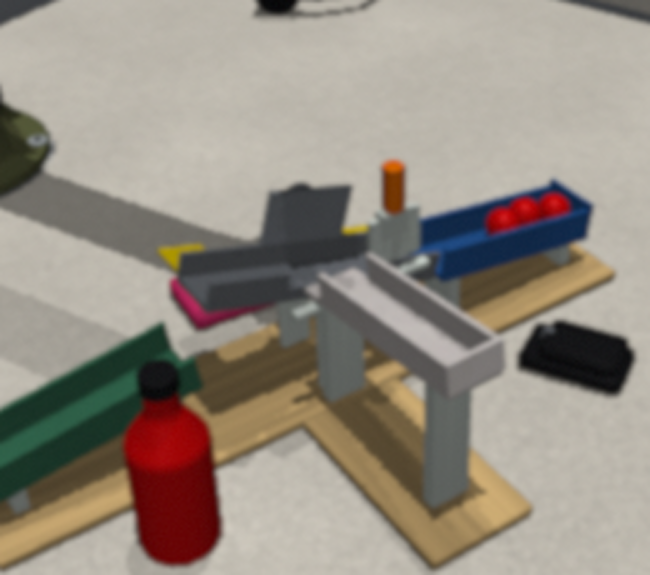

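All three balls lie at the end of the blue chute (crop (502,220) to (555,206)), the gate leans to blue, the stop is open and the bystanders are untouched. One short settling wait, then I hand in.

>>> play_rows([
  [[0, 0, 0, 0, 0, 0, 0], [0, 0, 0, 0, 0, 0, 0], [0, 0, 0, 0, 0, 0, 0], [0, 0, 0, 0, 0, 0, 0], [0, 0, 0, 0, 0, 0, 0], [0, 0, 0, 0, 0, 0, 0], [0, 0, 0, 0, 0, 0, 0], [0, 0, 0, 0, 0, 0, 0], [0, 0, 0, 0, 0, 0, 0], [0, 0, 0, 0, 0, 0, 0], [0, 0, 0, 0, 0, 0, 0], [0, 0, 0, 0, 0, 0, 0]],
])

```text
time_s: 15.05
tool_pos: [0.5301, -0.0066, 0.3016]
tool_rot: [180.0, 0.0, 70.3]
force: [-1.3, -0.4, 0.4]
grip_width: 0.0002
grasp_force: 0.0
```

```bash
python3 -c "
from cell import *
print(sign_off())"
```

```text
the job is handed in; nothing more can be done
None
```

The job is handed in at about 15 s: the last picture shows the gate rocked over to the blue side, the stop open, all three balls in the blue chute, and the bottle, mouse and pencil case not visibly moved; sign-off returned no verdict.

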